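# Couple the camera head to its ball stud and lock it

## Robot

A 7-joint arm with a two-finger parallel gripper is mounted at the origin on a cart in front of the work surface, level with it; the furniture and walls round the work are solid. World frame = base frame: x ahead of the robot, y to its left, z up, the work surface at z = 0. Lengths are in mm, angles in rad, forces in N, time in s.
With the tool pointing down it reaches from about 400 to 900 mm from the base axis. Payload 5.5 kg.
Tool frame: the origin (TCP) lies between the finger pads; the fingertips stand 8 mm ahead of it and the grasp point (between the pads) lies 11 mm behind it; x points along the fingers, y is the direction in which the jaws open and shut, and the axes are right-handed (so a half turn about x gives the same grasp; the last joint's range is limited). The gripper opens to 85 mm and grips with 20 to 120 N. Pads are 22 mm wide; open, the fingers measure 114 mm over their backs; the gripper's body (76 mm by 85 mm) begins 54 mm behind the grasp point. The pads swing forward as they close: fully open they stand 13 mm farther back than shut.
Start: joints at [1.588, 0.501, -0.427, 1.55, 0.221, 1.138, -0.21], TCP at [158.2, -630.454, 239.31] pointing down, gripper open.
Joint ranges: [-2.88, 2.88], [-0.31, 2.03], [-1.54, 1.56], [0.2, 2.42], [-1.41, 4.55], [0.19, 2.02], [-2.57, 2.57]. Speed limits (rad/s): [2.57, 2.57, 3.14, 3.14, 3.14, 3.14, 3.14].

## Interface

Orientations are given as a unit quaternion [w, x, y, z].
In Python, from plant import get_obs, eyes, arm gives the robot as it stands.
- The arm moves only by the tool step_arm, never from a script. Its argument "series" is a list of rows, each a list of 7 numbers: the shift along the tool's x, y, z in cm, then the turn, a rotation vector about the tool's x, y, z in rad, then the opening, from 0 (shut) to 1 (fully open). A call has 1 to 5 rows; each row is the pose to reach, as a shift and turn from the pose commanded when the call began, along the tool's axes at that moment; what a row does not reach only later rows make up. A row lasts 1/10 s, in which the tool goes at most 50 mm and 8.59 degrees, less where a joint would pass 70% of its speed; a pose out of reach is approached as far as the arm can. A call with a gripper value outside its range is refused whole. The fingers move at their own pace and stop on an object; the grip force is fixed at half the most. Time passes only in rows, so rows that repeat a pose let the fingers close. It gives the time, the measured TCP pose, the force and the opening at its end, in the units of the state.
- get_obs(): the state, without advancing time (a new reading comes with each control period).
- eyes.get_image(name): name is "scene" or "top" or "wrist"; returns a dict with "frame" (480x640x3 uint8, red, green, blue), "camera_matrix" (3x3 intrinsics, pixels), "dist_coeffs" ([k1, k2, p1, p2, k3] as OpenCV has them; the pictures are not rectified), "world_from_camera" (4x4, takes a point from camera to world coordinates). Camera axes: x right, y up, looking along -z (the intrinsics and any distortion apply to the point x, -y, -z); pixel columns grow to the right and rows downward; lengths in mm; the calibration is good to about 2 mm. A picture is of the moment at which its call begins. There is no depth.
- arm.close_job(): hands the job in, once; it reports no verdict.
The state is a dict: "clock": time; "q": joint angles; "qvel": joint speeds; "joint_torque": joint torques, N m; "tool_pos": TCP position; "eef_rot": TCP orientation; "wrist_force": force on the tool from outside, world axes, zero at the start; "wrist_torque": the same for the moment, N m; "grip_width": opening from 0.0 (shut) to 1.0 (fully open).
Only numpy, scipy, OpenCV 4.12 (cv2) and the standard library are available. Lean on these libraries where they do the work, as an engineer would, in place of code of your own. Each camera call takes 0.05 s, during which the arm holds its last target. There are 200 camera calls.

## Task

Mount the inspection camera on its stand: raise the coupler's handle, lower the coupler gently over the ball until its foot sits flat on the support plate, with the camera looking straight down on the middle of the plate, then press the handle down until the spring catch snaps and holds it. Do not force or bang the ball post, and leave the plate and the other things on the bench undisturbed.

Things in the scene. Friction and masses are not known exactly. Their poses are not given: they have to be found in the camera images.
- head: Camera head, about 0.75 kg (varies 15 %). Origin: centre of the socket mouth, in the flat underside of its foot; z up, +x to the handle, -x to the camera. Grey cast housing x -36..+38 mm (toe to -47), 52 wide (y), top at z 66: grip it across y at x -14, z 45 (centre of mass x -20). Socket 33.5 wide takes the ball's centre 26 mm up. Flat foot also under the tongue, to x 94. Boom to a grey camera, 44x44 mm, at x -110, bottom at z 0.
- lever (a joint): Handle angle, rad. 0 = down and locked, 1.05 = fully raised (stop). Pivot at x 27, z 42 mm of the head. Friction holds it at any angle (about 2 N at the grip). At 0.17 on the way down the sprung catch resists (up to 8 N at the grip), gives way with a snap and holds the handle below 0.03 (it cannot be lifted again); a harder stop is at 0. Below about 0.25 its jaw reaches into the socket. Starts unlatched at 0.19 to 0.25.
- grip (a point): Centre of the handle's black round cross-grip, a freely revolving sleeve 15 mm thick, 26 long along the head's y, 78 mm from the pivot: at x 105, z 46 of the head when down. The arm behind it is 22 mm wide; there is free room beside and below the grip. It turns with the handle (x along the handle, away from the pivot).
- lens (a point): Middle of the camera's lens opening, head x -110 mm, z 0; the camera looks down along -z of the head.
- stand: Fixed aluminium base plate, 234x100x10 mm, with a vertical post, and a plate nest. Origin: on the post's axis at the bench; z up, -x towards the nest. The post carries a rubber-faced support plate (x -50..+92, 60 wide) and over it a 30 mm ball, centre 26 mm above the support plate's top. The post is clamped by hand: that top is 58 to 98 mm over the bench, not measured.
- nest (a point): Middle of the plate nest, at the height of the plate's top: 110 mm from the post's axis along -x of the stand, z 25 mm.
- plate: White microplate, 128x85x15 mm, loose in the nest between low corner stops; origin under its centre. Leave it there.
- jar: Clear specimen jar with yellow lid, 47 mm across, 80 high, loose, standing right of the stand; origin under its centre. Leave it alone.
- stopwatch: Small grey-white bench timer, 62x68x24 mm, loose, right of the stand near the bench's edge; origin under its centre. Leave it alone.
- cassette: Black nozzle cassette, 32x110x34 mm, loose, behind and to the right of the stand; origin under its centre. Leave it alone.

How it is judged:
By the outcome, as a careful person would: the job done as asked, in the order asked, and still so for the second after the job is handed in, with the robot touching nothing.
It also fails if it takes over 72 s, if anything falls off the work surface, if the arm or the gripper's body presses on something with over 40 N, if the wrist force passes 120 N, or if a joint passes its speed limit or range.

## Working session

There is one attempt and no reset: what is moved stays moved. The work goes in short steps, Python scripts to look and compute and a tool call to move; the robot and the scene stay as the last step left them, time stands still between calls to the robot, and variables do not carry over. Pictures are saved under pics/ and viewed, about 8 in all and at most 12, crops included, and the job is handed in when it is done.

Besides the shell and the picture viewer there is one more tool, called as name(argument=value, ...), one argument or row to a line, values as JSON. step_arm: Moves the arm, as the interface text tells. Its arguments: {"type":"object","properties":{"series":{"type":"array","items":{"type":"array","items":{"type":"number"}}}},"required":["series"]}

```bash
ls; mkdir -p pics
python3 - <<'E'
from plant import get_obs, eyes, arm
import cv2,numpy as np
o=get_obs();print({k:np.round(v,3).tolist() for k,v in o.items()})
ims=[]
for n in ["scene","top","wrist"]:
    r=eyes.get_image(n);cv2.imwrite(f"pics/{n}0.png",r["frame"][:,:,::-1]);
    np.savez(f"pics/{n}0.npz",K=r["camera_matrix"],D=r["dist_coeffs"],T=r["world_from_camera"])
    print(n,np.round(r["camera_matrix"],1).tolist(),np.round(r["dist_coeffs"],3),np.round(r["world_from_camera"],3).tolist())
E
```

```text
pics
{'clock': 0.0, 'q': [1.588, 0.502, -0.427, 1.551, 0.221, 1.138, -0.21], 'qvel': [0.001, 0.001, -0.001, 0.0, 0.001, -0.0, -0.001], 'joint_torque': [0.001, -56.952, -5.816, -28.094, 0.011, 0.012, -0.0], 'tool_pos': [157.942, -629.83, 238.283], 'eef_rot': [-0.086, -0.702, -0.087, 0.702], 'wrist_force': [0.383, -0.141, -0.068], 'wrist_torque': [-0.013, -0.042, 0.015], 'grip_width': 1.003}
scene [[594.6, 0.0, 324.0], [0.0, 594.6, 236.2], [0.0, 0.0, 1.0]] [-0.164  0.     0.     0.     0.   ] [[0.815, 0.227, -0.533, -195.791], [-0.579, 0.355, -0.734, -1034.306], [0.023, 0.907, 0.42, 668.538], [0.0, 0.0, 0.0, 1.0]]
top [[452.5, 0.0, 319.3], [0.0, 452.5, 235.3], [0.0, 0.0, 1.0]] [-0.009  0.     0.     0.     0.   ] [[-0.01, 0.998, -0.054, 457.08], [-1.0, -0.009, 0.012, -11.346], [0.011, 0.054, 0.998, 1407.535], [0.0, 0.0, 0.0, 1.0]]
wrist [[418.6, 0.0, 323.0], [0.0, 418.6, 235.3], [0.0, 0.0, 1.0]] [-0.1  0.   0.   0.   0. ] [[0.244, 0.931, 0.272, 227.939], [-0.97, 0.234, 0.067, -613.342], [-0.001, -0.28, 0.96, 373.382], [0.0, 0.0, 0.0, 1.0]]
```

View pics/scene0.png

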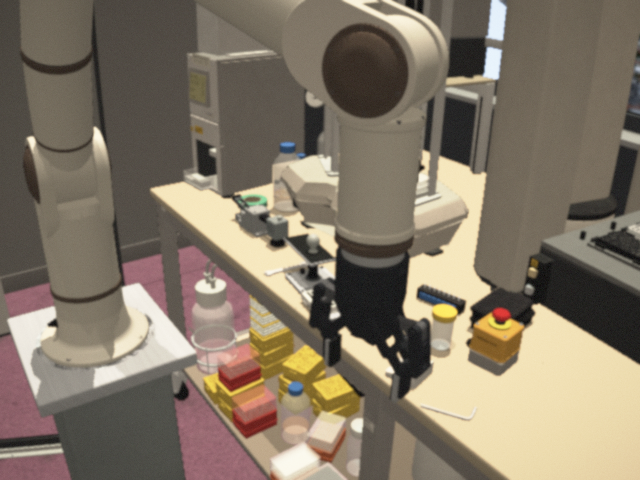

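View pics/top0.png

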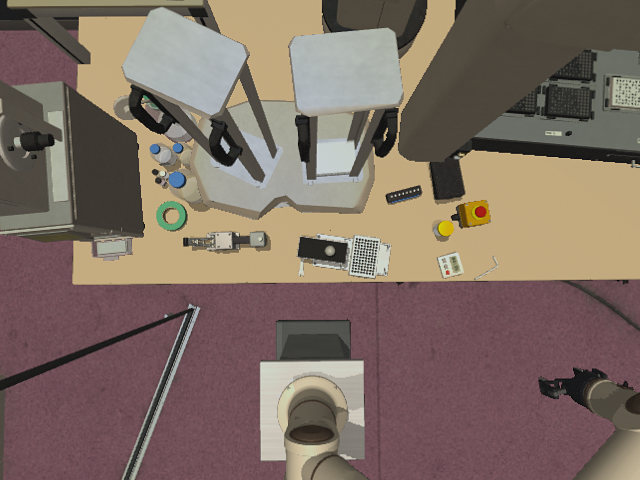

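The top view shows the head near (225,240) with its handle to the left and camera to the right, and the stand's ball at (330,251) with the plate at (370,257). Jar at (445,230), timer at (450,265), cassette at (404,195). I'll enlarge the head and stand.

```bash
cat > h.py <<'E'
from plant import get_obs, eyes, arm
import cv2,numpy as np
from scipy.spatial.transform import Rotation as R
def load(n):
    d=np.load(f"pics/{n}.npz");return d["K"],d["D"],d["T"]
def snap(n,tag):
    r=eyes.get_image(n);cv2.imwrite(f"pics/{tag}.png",r["frame"][:,:,::-1])
    np.savez(f"pics/{tag}.npz",K=r["camera_matrix"],D=r["dist_coeffs"],T=r["world_from_camera"])
def ray(tag,uv):
    K,D,T=load(tag);p=cv2.undistortPoints(np.array([[uv]],float),K,D)[0,0]
    return T[:3,3],T[:3,:3]@np.array([p[0],-p[1],-1.])
def atz(tag,uv,z):
    c,d=ray(tag,uv);return c+d*(z-c[2])/d[2]
def tri(obs):
    A=np.zeros((3,3));b=np.zeros(3);P=[]
    for t,uv in obs:
        c,d=ray(t,uv);d=d/np.linalg.norm(d);M=np.eye(3)-np.outer(d,d);A+=M;b+=M@c;P.append((c,M))
    x=np.linalg.solve(A,b);return x,[np.linalg.norm(M@(x-c)) for c,M in P]
def proj(tag,X):
    K,D,T=load(tag);p=(np.atleast_2d(X)-T[:3,3])@T[:3,:3];p=p*[1,-1,-1]
    return cv2.projectPoints(p.astype(float),np.zeros(3),np.zeros(3),K,D)[0][:,0]
def crop(tag,x,y,w,h,s,out):
    im=cv2.imread(f"pics/{tag}.png")[y:y+h,x:x+w]
    cv2.imwrite(f"pics/{out}.png",cv2.resize(im,None,fx=s,fy=s,interpolation=cv2.INTER_CUBIC))
def tool():
    o=get_obs();q=o["eef_rot"];return np.array(o["tool_pos"]),R.from_quat([q[1],q[2],q[3],q[0]]).as_matrix(),o
def move(pos,rot):
    "shift(cm) and rotvec in tool axes to get from the measured pose to pos,rot"
    p,M,o=tool();return np.round(M.T@(np.array(pos)-p)/10,2),np.round(R.from_matrix(M.T@rot).as_rotvec(),3)
E
python3 - <<'E'
from h import *
crop("top0",175,215,110,50,7,"a");crop("top0",285,215,110,70,7,"b")
a=cv2.imread("pics/a.png");b=cv2.imread("pics/b.png")[:240+240]
crop("scene0",230,190,120,120,5,"c")
o=np.vstack([a[:,:770],b[:,:770]]);o=cv2.resize(o,None,fx=600/o.shape[0],fy=600/o.shape[0]);print(o.shape);cv2.imwrite("pics/ab.png",o)
p,M,_=tool();print(M.round(3))
E
```

```text
(600, 557, 3)
[[-0.     0.243 -0.97 ]
 [ 0.001 -0.97  -0.243]
 [-1.    -0.001 -0.   ]]
```

View pics/ab.png

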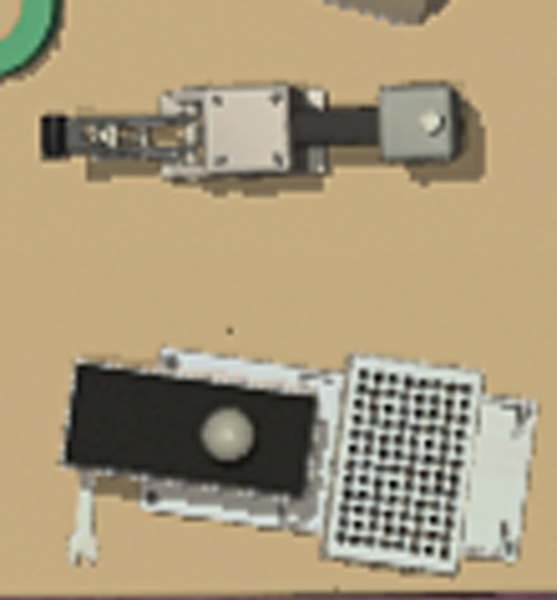

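View pics/c.png

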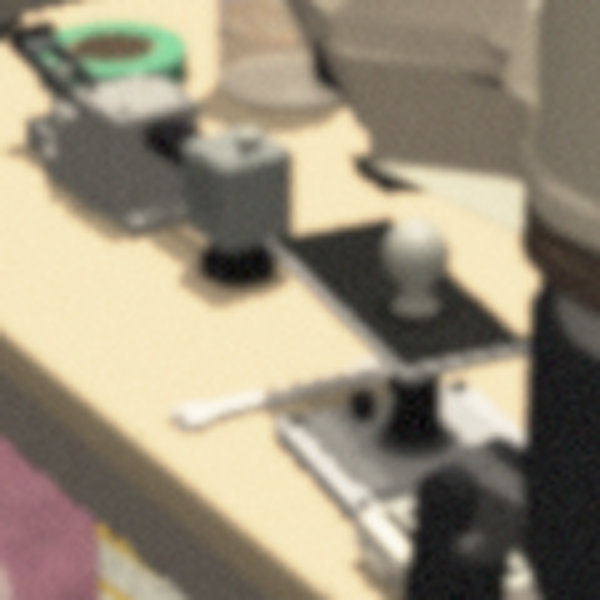

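Run:
```python
from h import *
A=lambda x,y:((x+.5)/5-.5+175,(y+.5)/5-.5+215)
B=lambda x,y:((x+.5)/5-.5+285,(y-250+.5)/5-.5+215)
C=lambda x,y:((x+.5)/5-.5+230,(y+.5)/5-.5+190)
b,e=tri([("top0",B(227,434)),("scene0",C(414,250))]);print("ball",b.round(1),e)
zt=b[2]-26
c=[atz("top0",B(*p),zt)[:2] for p in [(77,363),(317,396),(303,496),(66,463)]];print("support",np.round(c,1),np.linalg.norm(c[0]-c[1]),np.linalg.norm(c[1]-c[2]))
c=[atz("top0",B(*p),25)[:2] for p in [(350,353),(482,372),(458,573),(323,556)]];m=np.mean(c,0);print("plate",np.round(c,1),m,np.linalg.norm(m-b[:2]))
d=b[:2]-m;print("stand yaw",np.degrees(np.arctan2(d[1],d[0])))
c=[atz("top0",A(*p),66)[:2] for p in [(207,87),(290,87),(290,172),(207,172)]];print("head top",np.round(c,1),np.mean(c,0))
c=[atz("top0",A(*p),0)[:2] for p in [(160,92),(327,90),(327,172),(162,180)]];print("foot",np.round(c,1),np.mean(c,0))
g=atz("top0",A(54,137),63);print("grip",g.round(1))
c=[atz("top0",A(*p),66)[:2] for p in [(382,85),(460,85),(455,160),(380,162)]];print("cam",np.round(np.mean(c,0),1))
for n,p in dict(jar=(445,229),timer=(450,265),cas=(404,195),edge=(300,284)).items():print(n,atz("top0",p,0).round(0))
```

```text
ball [481.8 -57.2 108.4] [np.float64(0.9643928758585513), np.float64(0.9643928758584958)]
support [[ 523.9   30. ]
 [ 503.2 -110.6]
 [ 444.8 -101.6]
 [ 465.4   36.8]] 142.02700570399605 59.121697357060796
plate [[ 531.4 -135.4]
 [ 519.  -216.2]
 [ 396.4 -199.5]
 [ 407.6 -117.2]] [ 463.58857212 -167.09131173] 111.42975847190564
stand yaw 80.61939482991218
head top [[542.4 279.2]
 [541.9 230.1]
 [491.5 230.1]
 [492.  279.1]] [516.96517519 254.63886835]
foot [[543.7 322.7]
 [544.  219. ]
 [493.  219. ]
 [489.  321.3]] [517.44957191 270.50146166]
grip [513.7 370.4  63. ]
cam [519.9 153.6]
jar [ 550. -421.    0.]
timer [ 437. -434.    0.]
cas [ 658. -295.    0.]
edge [383.  34.   0.]
```

```bash
cat >> h.py <<'E'
def down(yaw):  # tool-down rotation; yaw = head/stand x axis direction, deg
    a=np.radians(yaw);hx=np.array([np.cos(a),np.sin(a),0]);Z=np.array([0,0,1.])
    return np.array([-Z,np.cross(hx,Z),-hx]).T
def plan(wps,start=None):
    p,M,_=tool()
    if start is not None: p,M=np.array(start[:3],float),down(start[3])
    for w in wps:
        P=np.array(w[:3],float);N=down(w[3])
        print(w,np.round(M.T@(P-p)/10,2).tolist(),np.round(R.from_matrix(M.T@N).as_rotvec(),3).tolist());p,M=P,N
E
python3 - <<'E'
from h import *
p,M,_=tool();print(p,np.degrees(np.arctan2(-M[1,2],-M[0,2])))
plan([(280,-500,240,29),(400,-330,240,44),(460,-160,240,62),(485,-30,240,81)],(158.2,-630.45,239.31,14))
E
```

```text
[ 158.00511635 -629.96721369  238.50272152] 14.085709957628362
(280, -500, 240, 29) [-0.07, -9.71, -14.97] [-0.262, 0.0, 0.0]
(400, -330, 240, 44) [0.0, -9.05, -18.74] [-0.262, 0.0, 0.0]
(460, -160, 240, 62) [0.0, -8.06, -16.13] [-0.314, 0.0, 0.0]
(485, -30, 240, 81) [0.0, -3.9, -12.65] [-0.332, 0.0, 0.0]
```

step_arm(
  series=[
    [-0.07,-9.7,-15,-0.262,0,0,1],
    [-0.07,-9.7,-15,-0.262,0,0,1],
    [-0.07,-9.7,-15,-0.262,0,0,1],
    [-0.07,-9.7,-15,-0.262,0,0,1],
  ],
)

```text
clock: 0.55
tool_pos: [283.6, -495.9, 240.0]
eef_rot: [0.179, 0.685, 0.18, -0.683]
wrist_force: [0.8, -0.4, 0.2]
grip_width: 1.0
```

step_arm(
  series=[
    [0,-9,-18.7,-0.262,0,0,1],
    [0,-9,-18.7,-0.262,0,0,1],
    [0,-9,-18.7,-0.262,0,0,1],
    [0,-9,-18.7,-0.262,0,0,1],
    [0,-9,-18.7,-0.262,0,0,1],
  ],
)

```text
clock: 1.05
tool_pos: [403.8, -323.6, 240.5]
eef_rot: [0.268, 0.655, 0.269, -0.653]
wrist_force: [-0.3, 0.2, 0.2]
grip_width: 1.001
```

step_arm(
  series=[
    [0,-8,-16.1,-0.314,0,0,1],
    [0,-8,-16.1,-0.314,0,0,1],
    [0,-8,-16.1,-0.314,0,0,1],
    [0,-8,-16.1,-0.314,0,0,1],
    [0,-8,-16.1,-0.314,0,0,1],
  ],
)

```text
clock: 1.55
tool_pos: [461.1, -155.8, 240.4]
eef_rot: [0.367, 0.605, 0.367, -0.604]
wrist_force: [0.4, -0.1, 0.2]
grip_width: 0.997
```

step_arm(
  series=[
    [0,-3.9,-12.6,-0.332,0,0,1],
    [0,-3.9,-12.6,-0.332,0,0,1],
    [0,-3.9,-12.6,-0.332,0,0,1],
    [0,-3.9,-12.6,-0.332,0,0,1],
    [0,-3.9,-12.6,-0.332,0,0,1],
  ],
)

```text
clock: 2.05
tool_pos: [484.0, -31.7, 239.8]
eef_rot: [-0.46, -0.537, -0.46, 0.537]
wrist_force: [-0.3, -0.8, 0.1]
grip_width: 1.003
```

Run:
```python
from h import *
snap("wrist","w1");p,M,o=tool();print(p,o["q"])
```

```text
[483.93128415 -32.78436021 239.68813613] [ 0.83896884  0.29786709 -0.96242965  1.94064962  0.28276334  1.04584046
 -0.40370527]
```

View pics/w1.png

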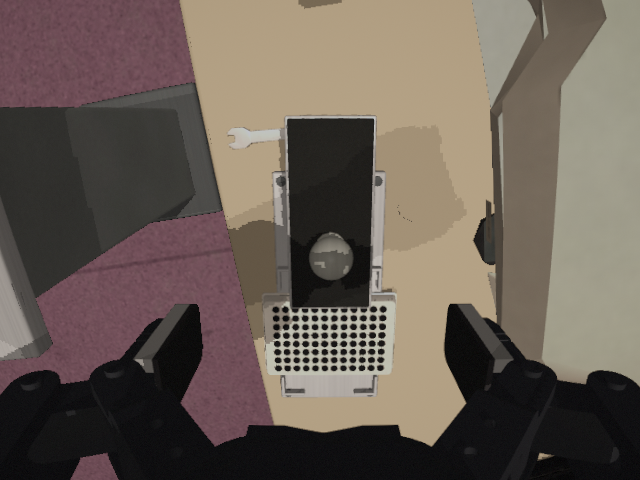

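```bash
python3 - <<'E'
from h import *
im=cv2.imread("pics/w1.png");g=cv2.cvtColor(im,cv2.COLOR_BGR2GRAY)
m=((g[225:290,300:362]>55)*255).astype('uint8')
n,l,s,c=cv2.connectedComponentsWithStats(m);i=1+np.argmax(s[1:,4]);print(s[1:],c[1:])
for z in (100,108.4,116): print("ball",z,atz("w1",(331,257.5),z).round(1), tri([("w1",(331,257.5)),("top0",(330,251.4))]))
for zt in (82.4,):
  c=[atz("w1",p,zt)[:2] for p in [(287,117),(376,117),(370,307),(289,305)]]
  print(np.round(c,1),[np.linalg.norm(c[i]-c[(i+1)%4]).round(1) for i in range(4)])
  v=(c[0]+c[1]-c[2]-c[3])/2;print(np.degrees(np.arctan2(v[1],v[0])))
c=[atz("w1",p,25)[:2] for p in [(270,293),(396,293),(393,374),(265,374)]];print("plate",np.round(c,1),np.mean(c,0),[np.linalg.norm(c[i]-c[(i+1)%4]).round(1) for i in range(4)])
c=[atz("w1",p,10)[:2] for p in [(273,172),(385,172),(377,395),(282,396)]];print("base",np.round(c,1),[np.linalg.norm(c[i]-c[(i+1)%4]).round(1) for i in range(4)])
crop("w1",220,100,200,200,4,"w1c")
E
python3 - <<'E'
from h import *
plan([(500,80,235,85),(516,215,235,91)],(485,-30,240,81))
E
```

```text
[[  10    7   43   48 1568]] [[30.71173469 31.52295918]]
ball 100 [486.7 -58.2 100. ] (array([483.8948245 , -57.34212747, 101.02295431]), [np.float64(2.8471878430306297), np.float64(2.847187843030543)])
ball 108.4 [487.  -55.3 108.4] (array([483.8948245 , -57.34212747, 101.02295431]), [np.float64(2.8471878430306297), np.float64(2.847187843030543)])
ball 116 [487.2 -52.6 116. ] (array([483.8948245 , -57.34212747, 101.02295431]), [np.float64(2.8471878430306297), np.float64(2.847187843030543)])
[[ 471.6   39.8]
 [ 531.2   30.6]
 [ 509.8 -108.9]
 [ 448.5  -97.6]] [np.float64(60.4), np.float64(141.1), np.float64(62.3), np.float64(139.3)]
80.86854293295255
plate [[ 424.2 -109.8]
 [ 537.6 -127.5]
 [ 526.3 -213.5]
 [ 402.5 -194.2]] [ 472.62966528 -161.28005835] [np.float64(114.8), np.float64(86.8), np.float64(125.3), np.float64(87.1)]
base [[ 445.3   -3.9]
 [ 541.9  -18.9]
 [ 508.6 -247.4]
 [ 410.6 -233.4]] [np.float64(97.8), np.float64(231.0), np.float64(99.0), np.float64(232.1)]
(500, 80, 235, 85) [0.5, -0.24, -11.1] [-0.07, 0.0, 0.0]
(516, 215, 235, 91) [0.0, 0.42, -13.59] [-0.105, 0.0, 0.0]
```

step_arm(
  series=[
    [0,0,-6,0,0,0,1],
    [0,0,-6,0,0,0,1],
    [0,0,-6,0,0,0,1],
  ],
)

```text
clock: 2.4
tool_pos: [493.5, 28.5, 240.1]
eef_rot: [0.46, 0.537, 0.46, -0.537]
wrist_force: [0.6, -0.1, 0.5]
grip_width: 1.003
```

Run:
```python
from h import *
snap("wrist","w2")
crop("w1",230,100,170,220,2.7,"x1");crop("w2",230,100,170,280,2.1,"x2")
a=cv2.imread("pics/x1.png");b=cv2.imread("pics/x2.png")
print(a.shape,b.shape);h=min(a.shape[0],b.shape[0]);cv2.imwrite("pics/x12.png",np.hstack([a[:h],b[:h]]));print(proj("w2",[[486.8,-57,105],[471.6,39.8,82]]))
g=cv2.cvtColor(cv2.imread("pics/w2.png"),cv2.COLOR_BGR2GRAY)
```

```text
(594, 459, 3) (588, 357, 3)
[[330.21269074 337.30822952]
 [288.66416401 204.88479603]]
```

View pics/x12.png

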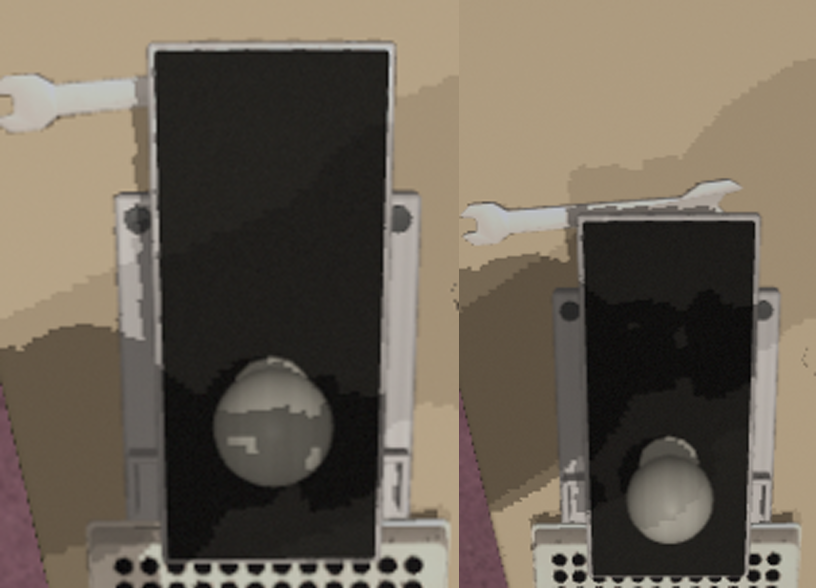

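step_arm(
  series=[
    [0.5,0,-10,-0.085,0,0,1],
    [0.5,0.2,-18.4,-0.175,0,0,1],
    [0.5,0.2,-18.4,-0.175,0,0,1],
    [0.5,0.2,-18.4,-0.175,0,0,1],
    [0.5,0.2,-18.4,-0.175,0,0,1],
  ],
)

```text
clock: 2.95
tool_pos: [523.7, 213.3, 235.0]
eef_rot: [0.505, 0.495, 0.507, -0.493]
wrist_force: [-0.1, 0.3, 0.0]
grip_width: 0.996
```

Run:
```python
from h import *
snap("wrist","w3");print(tool()[0])
L=lambda x,y:((x+.5)/2.7-.5+230,(y+.5)/2.7-.5+100)
Q=lambda x,y:((x-459+.5)/2.1-.5+230,(y+.5)/2.1-.5+100)
b=tri([("w1",L(273,428)),("w2",Q(670,501))]);print(b)
cs=[tri([("w1",L(*p)),("w2",Q(*q))])[0] for p,q in zip([(149,44),(395,43),(378,560),(165,559)],[(580,215),(759,214),(744,577),(588,577)])]
print(np.round(cs,1));cs=np.array(cs)
v=(cs[0]+cs[1]-cs[2]-cs[3])/2;print(np.linalg.norm(v),np.degrees(np.arctan2(v[1],v[0])),"mid",cs.mean(0))
u=v/np.linalg.norm(v);print("stand origin from support", (cs.mean(0)-21*u))
```

```text
[523.87277878 210.10019115 234.59057832]
(array([486.85143334, -55.58604665, 108.84191195]), [np.float64(0.09511826118716421), np.float64(0.0951182611871329)])
[[ 469.9   40.7   75.2]
 [ 532.1   31.3   74.7]
 [ 509.1 -108.8   82.5]
 [ 449.3  -98.7   83.5]]
141.6950520154329 81.13235924293225 mid [490.08378579 -33.88310073  78.97162701]
stand origin from support [486.85172115 -54.5991735   80.15403428]
```

View pics/w3.png

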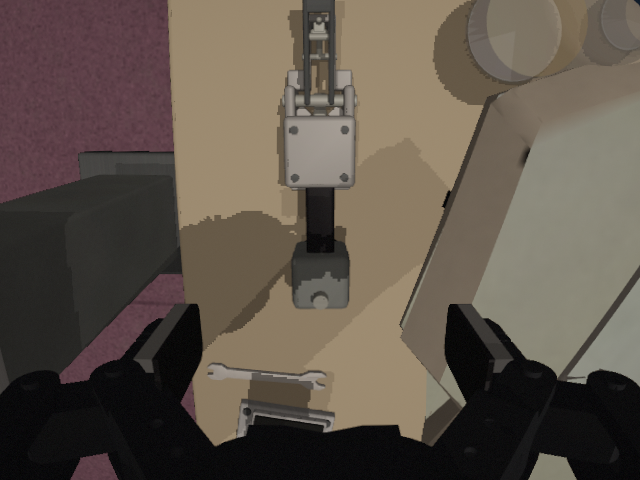

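Run:
```python
from h import *
p,M,_=tool();print(p,"yaw",np.degrees(np.arctan2(-M[1,2],-M[0,2])))
c=np.array([atz("w3",q,66) for q in [(285,116),(355,116),(355,188),(285,188)]]);print(c.round(1),c.mean(0))
for q,z in [((320,240),50),((319.5,20),60),((320,150),66)]:print(q,atz("w3",q,z).round(1))
c=[atz("w3",q,60) for q in [(293,308),(348,308)]];print("cam rear edge",np.round(c,1))
for z in (0,60):print("fixture",[atz("w3",q,z).round(0).tolist() for q in [(403,325),(490,95)]])
plan([(523.7,313,235,90)],(523.7,213,235,90))
```

```text
[523.87277878 210.10019115 234.59057832] yaw 91.25881543454928
[[496.2 282.4  66. ]
 [545.5 283.6  66. ]
 [547.8 232.3  66. ]
 [496.4 231.   66. ]] [521.466503   257.32895559  66.        ]
(320, 240) [523. 187.  50.]
(319.5, 20) [519. 348.  60.]
(320, 150) [521.4 259.2  66. ]
cam rear edge [[502.3 131.5  60. ]
 [547.1 132.7  60. ]]
fixture [[607.0, 86.0, 0.0], [666.0, 306.0, 0.0]]
fixture [[594.0, 118.0, 60.0], [643.0, 302.0, 60.0]]
(523.7, 313, 235, 90) [0.0, -0.0, -10.0] [0.0, 0.0, 0.0]
```

step_arm(
  series=[
    [0,0,-5,0,0,0,1],
    [0,0,-10,0,0,0,1],
    [0,0,-11,0,0,0,1],
    [0,0,-11,0,0,0,1],
  ],
)

```text
clock: 3.4
tool_pos: [521.6, 319.2, 234.7]
eef_rot: [0.505, 0.494, 0.505, -0.495]
wrist_force: [0.4, -1.6, 0.4]
grip_width: 1.0
```

Run:
```python
from h import *
snap("wrist","w4");p,M,o=tool();print(p,"yaw",np.degrees(np.arctan2(-M[1,2],-M[0,2])),o["q"])
```

```text
[522.31967327 317.17911601 234.40151931] yaw 91.0650051584927 [ 0.0752251   0.57385534 -0.93697062  1.64576153  0.49438225  1.17922633
 -0.96181056]
```

View pics/w4.png

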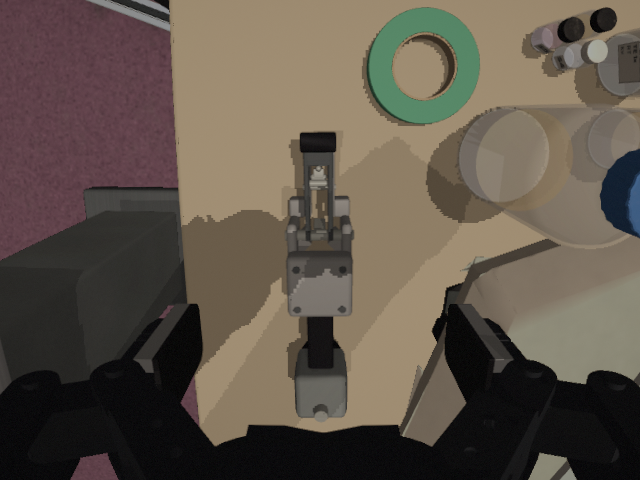

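Run:
```python
from h import *
c=np.array([tri([("w3",a),("w4",b)])[0] for a,b in zip([(285,116),(355,116),(355,188),(285,188)],[(288,253),(352,253),(352,315),(288,315)])]);print(c.round(1),c.mean(0))
print([atz("w4",q,66).round(1).tolist() for q in [(288,253),(352,253),(352,315),(288,315),(320,284)]])
for z in (60,63,66):print("grip",atz("w4",(318,142),z).round(1))
print("w3 cam",tri([("w3",(320.5,301)),("w4",(321,413))]), "cam rear",atz("w4",(321,417),63), "cam front edge",tri([("w3",(321,243)),("w4",(322,348))]))
print([atz("w4",q,0).round(1).tolist() for q in [(291,200),(349,200)]])
```

```text
[[495.4 282.4  54.8]
 [546.3 283.6  55.3]
 [548.3 231.1  59.1]
 [495.7 229.7  58.7]] [521.43306155 256.71580872  56.96927246]
[[496.5, 286.2, 66.0], [545.5, 287.3, 66.0], [547.7, 234.6, 66.0], [496.3, 233.5, 66.0], [521.5, 261.1, 66.0]]
grip [517.9 369.7  60. ]
grip [517.9 369.9  63. ]
grip [517.9 370.1  66. ]
w3 cam (array([524.54408273, 145.83918795,  75.94774235]), [np.float64(0.04929605379018397), np.float64(0.04929605379031197)]) cam rear [524.83080777 130.64685501  63.        ] cam front edge (array([524.31623691, 174.87805887,  18.862631  ]), [np.float64(0.3802054208797426), np.float64(0.3802054208798995)])
[[493.9, 314.0, 0.0], [546.0, 315.1, 0.0]]
```

Run:
```python
from h import *
p,M,o=tool();print(p);y=np.degrees(np.arctan2(-M[1,2],-M[0,2]));print(y,M.round(3).tolist())
plan([(517.9,370,110,91.7),(517.9,370,52,91.7)])
```

```text
[522.31967327 317.17911601 234.40151931]
91.0650051584927 [[-0.0, 1.0, 0.019], [-0.002, 0.019, -1.0], [-1.0, -0.0, 0.002]]
(517.9, 370, 110, 91.7) [12.43, -0.34, -5.32] [-0.011, 0.002, 0.0]
(517.9, 370, 52, 91.7) [5.8, 0.0, 0.0] [0.0, 0.0, 0.0]
```

step_arm(
  series=[
    [4,-0.3,-5.3,-0.011,0,0,0.65],
    [8,-0.3,-5.3,-0.011,0,0,0.65],
    [12.4,-0.3,-5.3,-0.011,0,0,0.65],
    [12.4,-0.3,-5.3,-0.011,0,0,0.65],
    [12.4,-0.3,-5.3,-0.011,0,0,0.65],
  ],
)

```text
clock: 3.95
tool_pos: [518.8, 369.2, 110.9]
eef_rot: [0.507, 0.492, 0.507, -0.494]
wrist_force: [0.6, 0.2, 0.7]
grip_width: 0.651
```

Run:
```python
from h import *
snap("wrist","w5");plan([(517.9,370,52,91.7)])
```

```text
(517.9, 370, 52, 91.7) [6.08, -0.17, 0.08] [-0.002, -0.0, -0.002]
```

View pics/w5.png

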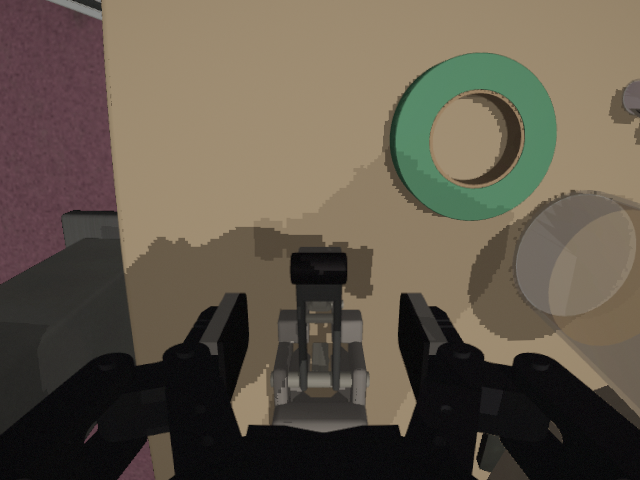

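Run:
```python
from h import *
p,M,o=tool()
for z in (60,63,66):
  g=atz("w5",(319,268.5),z);print(g.round(1), "tool-frame", (M.T@(g-p)).round(1))
print(tri([("w4",(318,142.5)),("w5",(319,268.5))]))
print("w5 axis arm",atz("w5",(319.5,385),45))
for d in (8,-11): print(d,proj("w5",p+M[:,0]*d))
```

```text
[517.9 368.9  60. ] tool-frame [52.8 -1.8  1.9]
[517.9 370.   63. ] tool-frame [49.8 -1.8  0.8]
[517.9 371.2  66. ] tool-frame [46.8 -1.7 -0.4]
(array([517.8761045 , 369.47184302,  61.59255258]), [np.float64(0.002157496625636932), np.float64(0.0021574966256232486)])
w5 axis arm [519.90971973 292.34633018  45.        ]
8 [[322.39533138 306.92572072]]
-11 [[322.15731827 332.65152355]]
```

step_arm(
  series=[
    [3,-0.17,0.1,0,0,0,0.65],
    [5,-0.17,0.1,0,0,0,0.65],
    [6.1,-0.17,0.1,0,0,0,0.65],
    [6.1,-0.17,0.1,0,0,0,0.5],
    [6.1,-0.17,0.1,0,0,0,0.4],
  ],
)

```text
clock: 4.5
tool_pos: [516.3, 371.8, 50.9]
eef_rot: [0.508, 0.493, 0.508, -0.492]
wrist_force: [0.4, 0.4, 0.6]
grip_width: 0.403
```

step_arm(
  series=[
    [0,0,0,0,0,0,0.33],
    [0,0,0,0,0,0,0.3],
    [0,0,0,0,0,0,0.25],
    [0,0,0,0,0,0,0.25],
    [0,0,0,0,0,0,0.25],
  ],
)

```text
clock: 5.0
tool_pos: [516.4, 372.4, 50.7]
eef_rot: [0.508, 0.493, 0.508, -0.491]
wrist_force: [1.5, 2.7, 1.4]
grip_width: 0.292
```

step_arm(
  series=[
    [-0.59,0,0.19,0,0,0,0.25],
    [-1.18,0,0.42,0,0,0,0.25],
    [-1.73,0,0.7,0,0,0,0.25],
    [-2.27,0,1.02,0,0,0,0.25],
    [-2.78,0,1.38,0,0,0,0.25],
  ],
)

```text
clock: 5.5
tool_pos: [516.0, 357.9, 78.6]
eef_rot: [0.508, 0.492, 0.508, -0.492]
wrist_force: [-0.6, 3.8, 0.5]
grip_width: 0.287
```

step_arm(
  series=[
    [-0.48,0,0.4,0,0,0,0.25],
    [-0.92,0,0.84,0,0,0,0.25],
    [-1.33,0,1.32,0,0,0,0.25],
    [-1.7,0,1.82,0,0,0,0.25],
    [-2.06,0,2.42,0,0,0,0.25],
  ],
)

```text
clock: 6.0
tool_pos: [517.0, 333.9, 99.4]
eef_rot: [0.508, 0.493, 0.508, -0.492]
wrist_force: [-2.0, 5.1, 4.1]
grip_width: 0.291
```

step_arm(
  series=[
    [0,0,0,0,0,0,0.25],
    [0,0,0,0,0,0,0.25],
  ],
)

```text
clock: 6.2
tool_pos: [517.3, 333.2, 99.7]
eef_rot: [0.508, 0.493, 0.507, -0.492]
wrist_force: [-2.4, 3.5, 8.8]
grip_width: 0.29
```

step_arm(
  series=[
    [0,0,0,0,0,0,0.45],
    [0,0,0,0,0,0,0.65],
    [0,0,0,0,0,0,0.65],
    [-4,0,0,0,0,0,0.65],
    [-8,0,0,0,0,0,1],
  ],
)

```text
clock: 6.7
tool_pos: [516.2, 331.7, 177.5]
eef_rot: [0.507, 0.491, 0.508, -0.494]
wrist_force: [1.1, 0.8, 0.1]
grip_width: 0.799
```

step_arm(
  series=[
    [-4,0,0,0,0,0,1],
    [-4,0,0,0,0,0,1],
    [-4,0,0,0,0,0,1],
  ],
)

```text
clock: 7.0
tool_pos: [517.7, 332.9, 219.0]
eef_rot: [0.508, 0.493, 0.507, -0.492]
wrist_force: [-0.3, -0.4, 0.2]
grip_width: 0.997
```

Run:
```python
from h import *
snap("wrist","w6");p,M,o=tool();print(p,M.round(3).tolist())
```

```text
[517.0457822  332.31156324 217.65729182] [[-0.0, 1.0, 0.03], [-0.002, 0.03, -1.0], [-1.0, -0.0, 0.002]]
```

View pics/w6.png

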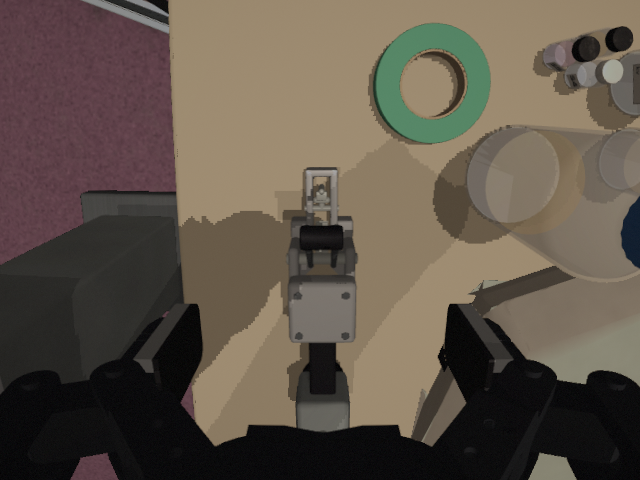

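Run:
```python
from h import *
p,M,o=tool()
print("top",atz("w6",(322.7,310.5),66).round(1),"front/back",atz("w6",(322.7,279),66).round(1),atz("w6",(322.5,342),66).round(1))
for z in (105,112,115):print("grip",z,atz("w6",(321.5,237),z).round(1))
for z in (0,10,20):print("tongue tip",z,atz("w6",(321,168),z).round(1))
print("corners",[atz("w6",q,66).round(1).tolist() for q in [(290,279),(356,279),(356,342),(290,342)]])
```

```text
top [521.  259.8  66. ] front/back [520.2 285.6  66. ] [521.7 232.6  66. ]
grip 105 [518.1 329.6 105. ]
grip 112 [518.1 331.6 112. ]
grip 115 [518.  332.5 115. ]
tongue tip 0 [516.6 359.1   0. ]
tongue tip 10 [516.6 360.3  10. ]
tongue tip 20 [516.6 361.6  20. ]
corners [[496.0, 284.8, 66.0], [544.9, 286.3, 66.0], [547.8, 233.3, 66.0], [496.3, 231.7, 66.0]]
```

Run:
```python
from h import *
plan([(521.1,253.5,190,92),(521.1,253.5,70,92),(521.1,253.5,34,92)])
```

```text
(521.1, 253.5, 190, 92) [2.78, 0.17, 7.89] [-0.005, 0.002, 0.0]
(521.1, 253.5, 70, 92) [12.0, 0.0, 0.0] [0.0, 0.0, 0.0]
(521.1, 253.5, 34, 92) [3.6, 0.0, 0.0] [0.0, 0.0, 0.0]
```

step_arm(
  series=[
    [0,0.17,4,-0.005,0,0,1],
    [2.8,0.17,7.9,-0.005,0.002,0,1],
    [2.8,0.17,7.9,-0.005,0.002,0,1],
    [2.8,0.17,7.9,-0.005,0.002,0,1],
  ],
)

```text
clock: 7.45
tool_pos: [520.3, 251.8, 187.9]
eef_rot: [0.507, 0.49, 0.509, -0.493]
wrist_force: [-0.3, 0.9, 0.0]
grip_width: 1.0
```

step_arm(
  series=[
    [3,0,0,0,0,0,1],
    [6,0,0,0,0,0,1],
    [9,0,0,0,0,0,1],
    [12,0,0,0,0,0,1],
    [12,0,0,0,0,0,1],
  ],
)

```text
clock: 7.95
tool_pos: [517.8, 254.5, 66.5]
eef_rot: [0.508, 0.489, 0.511, -0.492]
wrist_force: [-1.2, -1.2, 0.1]
grip_width: 1.0
```

Run:
```python
from h import *
snap("wrist","w7");p,M,o=tool();print(p,M.round(3).tolist(),o["wrist_force"]);plan([(521.1,253.5,34,92)])
```

```text
[519.11140249 255.49609621  68.7425052 ] [[-0.004, 0.999, 0.038], [0.001, 0.038, -0.999], [-1.0, -0.004, -0.001]] [-0.01896521  0.29049592  0.69074936]
(521.1, 253.5, 34, 92) [3.47, 0.21, 0.21] [0.003, -0.001, 0.004]
```

View pics/w7.png

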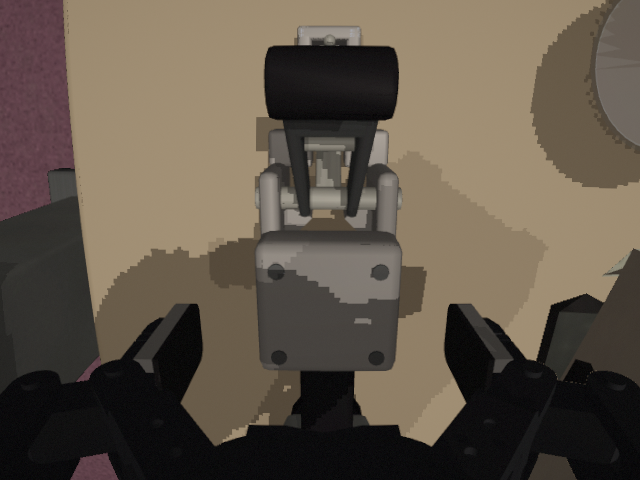

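Run:
```python
from h import *
p,M,o=tool()
for n,q,z in [("rear",(329,370),66),("rear60",(329,370),60),("mid",(329.5,300),66),("grip",(331.5,82),112),("pivotL",(256,199),42),("pivotR",(402,199),42),("screwsF",(328,271.5),66),("screwsR",(328,357.5),66)]:
  g=atz("w7",q,z);print(n,g.round(1),(M.T@(g-p)).round(1))
```

```text
rear [521.9 232.7  66. ] [ 2.7  1.9 22.9]
rear60 [522.1 228.6  60. ] [ 8.7  2.  27. ]
mid [520.8 261.7  66. ] [ 2.7  2.  -6.1]
grip [517.9 331.5 112. ] [-43.2   1.5 -76. ]
pivotL [491.1 292.1  42. ] [ 26.9 -26.5 -37.6]
pivotR [547.8 294.3  42. ] [ 26.7  30.3 -37.7]
screwsF [519.9 272.5  66. ] [  2.8   1.4 -16.9]
screwsR [521.3 238.2  66. ] [ 2.7  1.5 17.4]
```

step_arm(
  series=[
    [1.2,0.2,0.2,0.003,0,0,1],
    [2.4,0.2,0.2,0.003,0,0,1],
    [3.5,0.2,0.2,0.003,0,0,1],
    [3.5,0.2,0.2,0.003,0,0,0.85],
    [3.5,0.2,0.2,0.003,0,0,0.7],
  ],
)

```text
clock: 8.5
tool_pos: [523.1, 252.9, 35.3]
eef_rot: [0.508, 0.492, 0.509, -0.491]
wrist_force: [0.7, 0.8, -1.0]
grip_width: 0.709
```

step_arm(
  series=[
    [0,0,0,0,0,0,0.63],
    [0,0,0,0,0,0,0.58],
    [0,0,0,0,0,0,0.5],
    [0,0,0,0,0,0,0.5],
    [0,0,0,0,0,0,0.5],
  ],
)

```text
clock: 9.0
tool_pos: [521.7, 253.2, 35.9]
eef_rot: [0.507, 0.492, 0.509, -0.492]
wrist_force: [-5.5, -0.0, 4.4]
grip_width: 0.607
```

step_arm(
  series=[
    [-0.5,0,0,0,0,0,0.5],
    [-1.5,0,0,0,0,0,0.5],
    [-3,0,0,0,0,0,0.5],
    [-5,0,0,0,0,0,0.5],
    [-5,0,0,0,0,0,0.5],
  ],
)

```text
clock: 9.5
tool_pos: [525.5, 254.3, 88.9]
eef_rot: [0.508, 0.494, 0.508, -0.489]
wrist_force: [1.2, 0.5, -6.2]
grip_width: 0.599
```

Run:
```python
from h import *
snap("wrist","w8");p,M,o=tool();print(p,M.round(3).tolist(),o["wrist_force"],o["wrist_torque"],o["grip_width"])
# track w7 patches into w8 (pivot pin end, grip, screws)
a=cv2.imread("pics/w7.png",0);b=cv2.imread("pics/w8.png",0)
```

```text
[524.87137365 253.54769951  87.44729289] [[0.004, 0.999, 0.033], [0.004, 0.033, -0.999], [-1.0, 0.004, -0.004]] [ 0.02228584  0.12382883 -6.95718064] [ 0.01474457 -0.02635917 -0.03224802] 0.6046474257070332
```

Run:
```python
from h import *
plan([(521,250,185,91.5),(505,130,185,87),(490,5,185,83.5),(484.7,-69.3,185,81.2)])
```

```text
(521, 250, 185, 91.5) [-9.76, -0.36, 0.31] [0.006, -0.004, -0.004]
(505, 130, 185, 87) [0.0, -1.91, 11.95] [0.079, 0.0, 0.0]
(490, 5, 185, 83.5) [0.0, -0.84, 12.56] [0.061, 0.0, 0.0]
(484.7, -69.3, 185, 81.2) [0.0, 0.31, 7.44] [0.04, 0.0, 0.0]
```

step_arm(
  series=[
    [-2,-0.1,0.1,0.002,0,0,0.5],
    [-4.5,-0.2,0.2,0.004,-0.002,-0.002,0.5],
    [-7,-0.3,0.3,0.006,-0.004,-0.004,0.5],
    [-9,-0.4,0.3,0.006,-0.004,-0.004,0.5],
    [-9.8,-0.4,0.3,0.006,-0.004,-0.004,0.5],
  ],
)

```text
clock: 10.05
tool_pos: [519.8, 250.2, 185.9]
eef_rot: [0.507, 0.492, 0.507, -0.494]
wrist_force: [-0.0, 0.2, -7.1]
grip_width: 0.601
```

step_arm(
  series=[
    [0,-0.3,2,0.016,0,0,0.5],
    [0,-0.7,4.5,0.032,0,0,0.5],
    [0,-1.1,7,0.048,0,0,0.5],
    [0,-1.5,9.5,0.064,0,0,0.5],
    [0,-1.9,12,0.079,0,0,0.5],
  ],
)

```text
clock: 10.55
tool_pos: [502.6, 127.8, 183.2]
eef_rot: [-0.486, -0.511, -0.487, 0.515]
wrist_force: [0.2, -0.3, -6.0]
grip_width: 0.601
```

step_arm(
  series=[
    [0,-0.1,2.5,0.012,0,0,0.5],
    [0,-0.3,5,0.024,0,0,0.5],
    [0,-0.5,7.5,0.036,0,0,0.5],
    [0,-0.7,10,0.048,0,0,0.5],
    [0,-0.8,12.5,0.061,0,0,0.5],
  ],
)

```text
clock: 11.05
tool_pos: [488.0, 3.6, 183.7]
eef_rot: [-0.47, -0.525, -0.472, 0.529]
wrist_force: [0.2, -0.4, -5.0]
grip_width: 0.602
```

step_arm(
  series=[
    [0,0.1,2.5,0.01,0,0,0.5],
    [0,0.2,5,0.02,0,0,0.5],
    [0,0.3,7,0.03,0,0,0.5],
    [0,0.3,7.4,0.04,0,0,0.5],
    [0,0.3,7.4,0.04,0,0,0.5],
  ],
)

```text
clock: 11.55
tool_pos: [483.1, -69.9, 183.9]
eef_rot: [-0.459, -0.535, -0.46, 0.539]
wrist_force: [-0.2, 0.6, -6.3]
grip_width: 0.598
```

Run:
```python
from h import *
snap("wrist","w9");snap("top","t9");snap("scene","s9");p,M,o=tool();print(p,M.round(3).tolist(),o["wrist_force"],o["grip_width"])
plan([(484.7,-69.3,185,81.2)])
```

```text
[483.67069246 -67.77680862 184.23537397] [[-0.004, 0.989, -0.15], [-0.001, -0.15, -0.989], [-1.0, -0.004, 0.002]] [ 0.11427629  0.35650164 -5.8096703 ] 0.5992597027410758
(484.7, -69.3, 185, 81.2) [-0.08, 0.12, 0.14] [0.003, 0.002, 0.004]
```

Run:
```python
from h import *
p,M,o=tool()
hx=-M[:,2];hx[2]=0;hx/=np.linalg.norm(hx);hy=np.array([-hx[1],hx[0],0]);Z=np.array([0,0,1.])
O=p+14.2*hx-35*Z;print("head origin",O,np.degrees(np.arctan2(hx[1],hx[0])))
H=lambda x,y,z:O+x*hx+y*hy+z*Z
a=np.radians(81.2);sx=np.array([np.cos(a),np.sin(a),0]);sy=np.array([-sx[1],sx[0],0]);S=np.array([486.9,-55.3,82.5])
for n,P in dict(rear=H(-36,0,66),front=H(16,0,66),pivL=H(27,28,42),pivR=H(27,-28,42),grip=H(62,0,112),tip=H(94,0,0),tipTop=H(94,0,8),sFront=S+92*sx,sFL=S+92*sx+30*sy,sFR=S+92*sx-30*sy,ball=S+26*Z).items(): print(n,proj("w9",P).round(1))
g=cv2.imread("pics/w9.png",0);print("col center strip rows 0-480 step 4",g[::4,318:330].mean(1).astype(int).tolist())
for r in (60,100,140,180,220,260,300,340):print(r,g[r-1:r+2,200:450:5].mean(0).astype(int).tolist())
```

```text
head origin [485.80522804 -53.73815634 149.23537397] 81.35456289342522
rear [[319.8 424.4]]
front [[318.6 265. ]]
pivL [[230.  205.1]]
pivR [[409.2 204.6]]
grip [[311.2  55.2]]
tip [[319.9   6.1]]
tipTop [[319.6   0.7]]
sFront [[324.3  43.6]]
sFL [[267.7  44.1]]
sFR [[381.   43.9]]
ball [[324.3 224.3]]
col center strip rows 0-480 step 4 [23, 24, 25, 27, 28, 28, 30, 31, 33, 35, 37, 37, 37, 37, 37, 37, 34, 31, 28, 27, 25, 24, 23, 22, 19, 16, 16, 12, 44, 44, 58, 57, 56, 55, 93, 115, 185, 162, 137, 100, 108, 108, 133, 134, 138, 143, 147, 152, 157, 161, 125, 141, 172, 182, 162, 147, 114, 97, 95, 94, 92, 89, 86, 69, 70, 73, 78, 92, 117, 131, 137, 144, 146, 146, 146, 146, 146, 145, 86, 86, 86, 86, 85, 85, 85, 85, 85, 85, 85, 85, 85, 85, 85, 85, 84, 85, 84, 84, 83, 83, 83, 83, 83, 83, 83, 79, 14, 13, 15, 16, 16, 16, 17, 16, 16, 16, 16, 16, 16, 16]
60 [172, 172, 172, 172, 172, 28, 29, 29, 29, 30, 31, 30, 30, 30, 32, 32, 33, 33, 33, 33, 34, 34, 35, 36, 36, 36, 37, 37, 38, 38, 39, 39, 38, 40, 40, 40, 41, 41, 41, 42, 42, 42, 43, 43, 43, 41, 31, 171, 172, 172]
100 [173, 141, 191, 184, 173, 123, 1
[... 859 characters left out ...]
54, 156, 156, 157, 157, 156, 157, 156]
260 [95, 100, 100, 92, 94, 95, 95, 95, 75, 67, 79, 77, 78, 77, 77, 78, 77, 77, 72, 68, 75, 75, 74, 73, 74, 73, 74, 66, 73, 73, 73, 73, 72, 72, 73, 72, 68, 73, 73, 72, 74, 76, 157, 157, 157, 157, 156, 157, 165, 173]
300 [99, 101, 98, 95, 102, 99, 69, 110, 126, 134, 68, 66, 68, 47, 129, 145, 145, 143, 140, 120, 146, 145, 146, 146, 146, 146, 146, 146, 146, 147, 146, 147, 146, 146, 146, 146, 125, 79, 86, 78, 147, 144, 135, 78, 171, 174, 174, 174, 174, 174]
340 [16, 16, 69, 78, 77, 48, 15, 41, 79, 84, 84, 86, 85, 86, 85, 85, 84, 85, 85, 85, 85, 85, 85, 85, 85, 85, 85, 85, 85, 85, 85, 84, 85, 85, 85, 85, 85, 85, 85, 85, 85, 82, 64, 15, 21, 77, 78, 74, 16, 17]
```

Run:
```python
from h import *
a=cv2.imread("pics/w9.png");s=cv2.imread("pics/s9.png")
t=cv2.imread("pics/t9.png")[215:275,290:410]
im=np.zeros((600,800,3),'uint8');im[:480,:640]=a
im[:480,640:]=cv2.resize(s[130:370,270:350],(160,480),interpolation=cv2.INTER_CUBIC)
im[480:,:240]=cv2.resize(t,(240,120));im[480:,240:800]=cv2.resize(s[180:300,100:380],(560,240))[60:180]
cv2.imwrite("pics/m9.png",im)
for n in ("w1","w2","w3","w4","w5","w6","w7","w8","w9"):print(n,load(n)[2][:3,3].round(2).tolist())
```

```text
w1 [496.05, 38.01, 374.78]
w2 [505.39, 98.17, 375.09]
w3 [522.96, 283.42, 370.27]
w4 [521.19, 389.77, 369.65]
w5 [517.98, 440.05, 245.74]
w6 [516.32, 403.49, 354.03]
w7 [517.08, 325.03, 201.46]
w8 [523.48, 324.12, 224.26]
w9 [495.76, 0.06, 318.74]
```

View pics/m9.png

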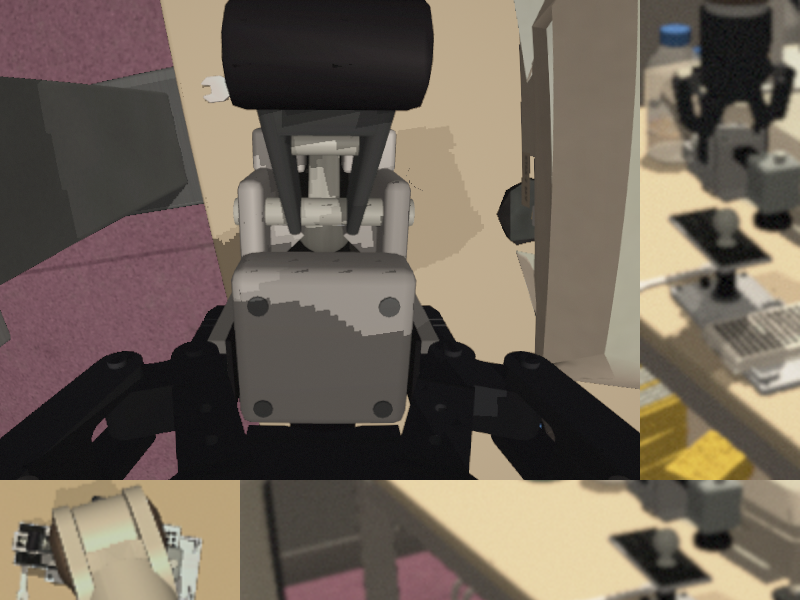

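Run:
```python
from h import *
T=load("w9")[2]
for n in ("w1","w7","w9"):
  t=load(n)[2];print(n,"cam yaw",np.degrees(np.arctan2(t[1,1],t[0,1])))
for foot in (149,150):
  pv=(atz("w9",(235,212),foot+42)+atz("w9",(413,212),foot+42))/2
  sc=[atz("w9",q,foot+66) for q in [(258,307),(389,307),(383,409),(263,409)]];s=np.mean(sc,0)
  v=(sc[0]+sc[1]-sc[2]-sc[3])/2;yaw=np.degrees(np.arctan2(v[1],v[0]))
  a=np.radians(81.2);hx=np.array([np.cos(a),np.sin(a),0])
  print(foot,"pivot",pv.round(1),"screws",s.round(1),"pitch",np.linalg.norm(v),np.linalg.norm(sc[0]-sc[1]),"yaw",yaw,"dist",np.dot(pv-s,hx))
  print(" origin from pivot",(pv-27*hx).round(1)," screws",(s+10*hx).round(1), "grip",(atz("w9",(327.5,108),foot+107)).round(1))
  print(" dome at z108",atz("w9",(324.5,238),108.8).round(1))
```

```text
w1 cam yaw 81.17646431238514
w7 cam yaw 92.32856040464576
w9 cam yaw 81.2207749541683
149 pivot [490.9 -29.6 191. ] screws [484.9 -67.2 215. ] pitch 34.112869803159484 35.85771394859423 yaw 80.91600914936082 dist 38.07851172192145
 origin from pivot [486.7 -56.3 191. ]  screws [486.4 -57.3 215. ] grip [496.2   0.7 256. ]
 dome at z108 [485.9 -62.6 108.8]
150 pivot [490.9 -29.4 192. ] screws [485.  -66.5 216. ] pitch 33.7840235933221 35.51204753607989 yaw 80.91600914936087 dist 37.65701346074701
 origin from pivot [486.8 -56.  192. ]  screws [486.5 -56.7 216. ] grip [496.2   0.7 257. ]
 dome at z108 [485.9 -62.6 108.8]
```

step_arm(
  series=[
    [0.6,0.02,-0.09,0,0,0,0.5],
    [1.2,0.02,-0.09,0,0,0,0.5],
    [1.8,0.02,-0.09,0,0,0,0.5],
    [2.2,0.02,-0.09,0,0,0,0.5],
    [2.2,0.02,-0.09,0,0,0,0.5],
  ],
)

```text
clock: 12.2
tool_pos: [483.4, -68.2, 161.3]
eef_rot: [-0.46, -0.535, -0.461, 0.538]
wrist_force: [-0.4, 0.8, -6.3]
grip_width: 0.6
```

step_arm(
  series=[
    [0.3,0,0,0,0,0,0.5],
    [0.6,0,0,0,0,0,0.5],
    [0.9,0,0,0,0,0,0.5],
    [1.2,0,0,0,0,0,0.5],
    [1.2,0,0,0,0,0,0.5],
  ],
)

```text
clock: 12.7
tool_pos: [483.6, -68.5, 149.8]
eef_rot: [-0.46, -0.535, -0.461, 0.538]
wrist_force: [-0.5, -0.7, -6.8]
grip_width: 0.603
```

step_arm(
  series=[
    [0.2,0,0,0,0,0,0.5],
    [0.4,0,0,0,0,0,0.5],
    [0.6,0,0,0,0,0,0.5],
    [0.8,0,0,0,0,0,0.5],
    [0.8,0,0,0,0,0,0.5],
  ],
)

```text
clock: 13.2
tool_pos: [483.7, -68.5, 141.9]
eef_rot: [-0.46, -0.535, -0.461, 0.538]
wrist_force: [-0.0, 0.2, -6.6]
grip_width: 0.595
```

```bash
python3 -c "
from h import *
o=tool()[2];print(o['tool_pos'],o['wrist_force'],o['wrist_torque']);snap('wrist','w10')"
```

```text
[483.68981378 -68.4707259  141.91157897] [-1.20506572e-03  2.37072492e-01 -6.58702426e+00] [ 0.06525271  0.00159676 -0.01430933]
```

step_arm(
  series=[
    [0.2,0,0,0,0,0,0.5],
    [0.4,0,0,0,0,0,0.5],
    [0.6,0,0,0,0,0,0.5],
    [0.8,0,0,0,0,0,0.5],
    [0.8,0,0,0,0,0,0.5],
  ],
)

```text
clock: 13.75
tool_pos: [483.6, -68.5, 133.9]
eef_rot: [-0.46, -0.535, -0.461, 0.538]
wrist_force: [-1.1, 0.1, -6.9]
grip_width: 0.603
```

step_arm(
  series=[
    [0.2,0,0,0,0,0,0.5],
    [0.4,0,0,0,0,0,0.5],
    [0.6,0,0,0,0,0,0.5],
    [0.8,0,0,0,0,0,0.5],
    [0.8,0,0,0,0,0,0.5],
  ],
)

```text
clock: 14.25
tool_pos: [483.6, -68.5, 125.9]
eef_rot: [-0.46, -0.535, -0.461, 0.538]
wrist_force: [-0.5, -0.5, -6.2]
grip_width: 0.6
```

step_arm(
  series=[
    [0.15,0,0,0,0,0,0.5],
    [0.3,0,0,0,0,0,0.5],
    [0.4,0,0,0,0,0,0.5],
    [0.5,0,0,0,0,0,0.5],
    [0.5,0,0,0,0,0,0.5],
  ],
)

```text
clock: 14.75
tool_pos: [483.8, -68.5, 121.1]
eef_rot: [-0.46, -0.535, -0.461, 0.538]
wrist_force: [1.1, 1.6, -6.7]
grip_width: 0.602
```

step_arm(
  series=[
    [0.07,0,0,0,0,0,0.5],
    [0.14,0,0,0,0,0,0.5],
    [0.2,0,0,0,0,0,0.5],
    [0.2,0,0,0,0,0,0.5],
  ],
)

```text
clock: 15.15
tool_pos: [483.8, -68.5, 119.1]
eef_rot: [-0.46, -0.535, -0.461, 0.538]
wrist_force: [0.1, 0.4, -5.4]
grip_width: 0.602
```

```bash
python3 -c "
from h import *
o=tool()[2];print(o['tool_pos'],o['wrist_force'],o['wrist_torque'])"
```

```text
[483.77571426 -68.52737217 119.14671179] [ 0.09315714  0.37584384 -5.41647138] [ 0.10579605 -0.02719365 -0.01928369]
```

step_arm(
  series=[
    [0.05,0,0,0,0,0,0.5],
    [0.1,0,0,0,0,0,0.5],
    [0.1,0,0,0,0,0,0.5],
  ],
)

```text
clock: 15.45
tool_pos: [483.8, -68.6, 118.2]
eef_rot: [-0.46, -0.535, -0.461, 0.538]
wrist_force: [-0.3, 0.6, -6.8]
grip_width: 0.599
```

step_arm(
  series=[
    [0.05,0,0,0,0,0,0.5],
    [0.05,0,0,0,0,0,0.5],
  ],
)

```text
clock: 15.65
tool_pos: [483.8, -68.5, 117.7]
eef_rot: [-0.46, -0.535, -0.461, 0.538]
wrist_force: [0.2, -0.5, -6.3]
grip_width: 0.604
```

```bash
python3 -c "
from h import *
o=tool()[2];print(o['tool_pos'],o['wrist_force'],o['wrist_torque'])"
```

```text
[483.80377673 -68.52825298 117.67839494] [ 0.15150953 -0.50465277 -6.28218924] [ 0.1034825  -0.0539879  -0.02560171]
```

step_arm(
  series=[
    [0.05,0,0,0,0,0,0.5],
    [0.05,0,0,0,0,0,0.5],
    [0.1,0,0,0,0,0,0.5],
    [0.1,0,0,0,0,0,0.5],
  ],
)

```text
clock: 16.05
tool_pos: [483.8, -68.5, 116.7]
eef_rot: [-0.46, -0.535, -0.461, 0.538]
wrist_force: [0.1, -1.0, -7.3]
grip_width: 0.604
```

step_arm(
  series=[
    [0.05,0,0,0,0,0,0.5],
    [0.05,0,0,0,0,0,0.5],
  ],
)

```text
clock: 16.25
tool_pos: [483.8, -68.6, 116.2]
eef_rot: [-0.46, -0.535, -0.461, 0.538]
wrist_force: [0.0, 0.4, -6.7]
grip_width: 0.599
```

```bash
python3 -c "
from h import *
o=tool()[2];print(o['tool_pos'],o['wrist_force'],o['wrist_torque'])"
```

```text
[483.80491691 -68.56390671 116.17494629] [ 3.68394370e-03  3.99558675e-01 -6.65473682e+00] [-0.00480968  0.01080306  0.01625115]
```

step_arm(
  series=[
    [0.05,0,0,0,0,0,0.5],
    [0.05,0,0,0,0,0,0.5],
    [0.1,0,0,0,0,0,0.5],
    [0.1,0,0,0,0,0,0.5],
  ],
)

```text
clock: 16.65
tool_pos: [483.9, -68.7, 115.4]
eef_rot: [-0.46, -0.535, -0.461, 0.538]
wrist_force: [-0.7, -1.3, -3.1]
grip_width: 0.601
```

step_arm(
  series=[
    [0.05,0,0,0,0,0,0.5],
    [0.05,0,0,0,0,0,0.5],
  ],
)

```text
clock: 16.85
tool_pos: [484.0, -68.7, 115.2]
eef_rot: [-0.46, -0.535, -0.46, 0.538]
wrist_force: [-4.3, -0.4, 4.3]
grip_width: 0.598
```

step_arm(
  series=[
    [0.05,0,0,0,0,0,0.5],
    [0.05,0,0,0,0,0,0.5],
  ],
)

```text
clock: 17.05
tool_pos: [484.0, -68.7, 115.2]
eef_rot: [-0.46, -0.535, -0.46, 0.539]
wrist_force: [-5.9, -1.1, 9.9]
grip_width: 0.602
```

step_arm(
  series=[
    [-0.07,0,0,0,0,0,0.5],
    [-0.07,0,0,0,0,0,0.5],
    [-0.07,0,0,0,0,0,0.5],
  ],
)

```text
clock: 17.35
tool_pos: [484.0, -68.6, 115.2]
eef_rot: [-0.46, -0.535, -0.46, 0.538]
wrist_force: [-3.4, -1.4, 5.3]
grip_width: 0.602
```

```bash
python3 -c "
from h import *
p,M,o=tool();print(p,o['wrist_force'],o['wrist_torque'],M.round(4).tolist());snap('wrist','w11')"
```

```text
[484.02202578 -68.63597462 115.21345568] [-3.38960353 -1.43269106  5.27079858] [0.14669282 0.66352403 0.11067448] [[-0.0036, 0.9883, -0.1524], [-0.0025, -0.1524, -0.9883], [-1.0, -0.0032, 0.003]]
```

step_arm(
  series=[
    [-0.07,0,0,0,0,0,0.6],
    [-0.07,0,0,0,0,0,0.62],
    [-0.07,0,0,0,0,0,0.66],
    [-0.07,0,0,0,0,0,0.75],
    [-0.07,0,0,0,0,0,0.9],
  ],
)

```text
clock: 17.9
tool_pos: [484.2, -68.4, 115.7]
eef_rot: [-0.46, -0.535, -0.461, 0.538]
wrist_force: [-0.3, 0.0, -0.0]
grip_width: 0.89
```

step_arm(
  series=[
    [0,0,0,0,0,0,1],
    [0,0,0,0,0,0,1],
    [-1,0,0,0,0,0,1],
    [-3,0,0,0,0,0,1],
    [-6,0,0,0,0,0,1],
  ],
)

```text
clock: 18.4
tool_pos: [483.0, -68.1, 175.8]
eef_rot: [-0.459, -0.535, -0.462, 0.539]
wrist_force: [0.9, -0.2, -1.1]
grip_width: 0.999
```

step_arm(
  series=[
    [-4,0,0,0,0,0,1],
    [-8,0,-2,0,0,0,1],
    [-11,0,-4,0,0,0,1],
    [-11,0,-4,0,0,0,1],
    [-11,0,-4,0,0,0,1],
  ],
)

```text
clock: 18.9
tool_pos: [490.8, -28.5, 286.4]
eef_rot: [-0.461, -0.535, -0.46, 0.538]
wrist_force: [0.4, -0.6, -1.0]
grip_width: 0.999
```

```bash
python3 -c "
from h import *
p,M,o=tool();print(p,o['wrist_force']);snap('wrist','w12')
crop('w12',220,100,200,320,1.8,'v12')"
```

```text
[490.83685012 -28.47228886 286.37751989] [ 0.40373737 -0.59957982 -0.99556714]
```

```bash
cat > pr.py <<'E'
from h import *
a=np.radians(81.2);hx=np.array([np.cos(a),np.sin(a),0]);hy=np.array([-hx[1],hx[0],0]);Z=np.array([0,0,1.]);O=np.array([486.9,-55.4,80])
H=lambda x,y,z:O+x*hx+y*hy+z*Z
def pred(tag):
  for n,P in dict(rear=H(-36,0,66),sFL=H(6.8,17.5,66),sFR=H(6.8,-17.5,66),sRL=H(-27.3,17.5,66),sRR=H(-27.3,-17.5,66),pivL=H(27,28,42),pivR=H(27,-28,42),gripL=H(62,13,112),gripR=H(62,-13,112),tip=H(94,0,8),supFL=H(92,30,0),supFR=H(92,-30,0),camL=H(-132,22,66),camR=H(-132,-22,66)).items(): print(n,proj(tag,P).round(1).tolist())
E
python3 - <<'E'
from pr import *
pred("w12")
g=cv2.imread("pics/w12.png",0)
print("col",g[40:460:3,316:334].mean(1).astype(int).tolist())
for r in range(90,330,20):print(r,g[r-1:r+2,262:392:3].mean(0).astype(int).tolist())
E
```

```text
rear [[321.8, 305.4]]
sFL [[296.7, 249.2]]
sFR [[347.2, 249.3]]
sRL [[297.5, 294.3]]
sRR [[346.3, 294.4]]
pivL [[284.0, 212.7]]
pivR [[360.2, 212.9]]
gripL [[298.1, 180.4]]
gripR [[345.3, 180.5]]
tip [[322.4, 118.2]]
supFL [[284.6, 120.7]]
supFR [[360.3, 120.8]]
camL [[294.3, 413.2]]
camR [[349.1, 413.3]]
col [154, 154, 154, 154, 154, 154, 154, 154, 154, 154, 155, 155, 155, 155, 155, 155, 155, 155, 155, 155, 156, 155, 156, 155, 156, 155, 103, 167, 147, 30, 31, 44, 71, 103, 118, 145, 137, 47, 64, 84, 156, 15, 21, 25, 36, 36, 30, 22, 19, 13, 45, 103, 83, 84, 91, 93, 98, 121, 127, 104, 27, 82, 74, 65, 63, 83, 117, 133, 131, 76, 76, 76, 79, 83, 76, 76, 75, 75, 75, 75, 75, 74, 74, 74, 105, 126, 126, 112, 22, 23, 25, 26, 26, 26, 26, 26, 26, 26, 26, 26, 26, 26, 25, 25, 25, 25, 25, 41, 58, 61, 90, 120, 127, 127, 127, 127, 127, 126, 127, 126, 110, 85, 82, 126, 141, 148, 153, 154, 154, 154, 151, 14, 12, 12, 12, 12, 12, 12, 12, 12]
90 [155, 156, 155, 155, 155, 155, 155, 156, 155, 155, 155, 155, 155, 155, 156, 156, 155, 156, 156, 155, 156, 155, 156, 155, 156, 156, 156, 155, 155, 155, 155, 155, 1
[... 1597 characters left out ...]
77, 77, 76, 77, 76, 112, 93, 41, 40, 54, 74, 63, 172, 179, 179, 140, 156, 157, 157, 157, 156, 157, 157]
270 [82, 82, 82, 82, 82, 90, 84, 93, 67, 72, 76, 75, 75, 75, 75, 75, 75, 75, 75, 75, 76, 75, 76, 75, 75, 86, 91, 75, 75, 75, 75, 70, 105, 179, 146, 161, 152, 157, 156, 157, 156, 157, 157, 156]
290 [101, 125, 125, 111, 27, 79, 107, 38, 86, 70, 75, 70, 69, 74, 75, 74, 75, 74, 75, 74, 74, 74, 81, 82, 99, 118, 128, 128, 117, 83, 73, 68, 118, 43, 76, 169, 30, 120, 183, 182, 172, 156, 156, 156]
310 [103, 109, 126, 126, 64, 81, 124, 79, 139, 168, 60, 130, 112, 50, 113, 88, 19, 21, 23, 24, 27, 27, 27, 27, 22, 96, 168, 76, 115, 164, 82, 133, 161, 91, 167, 159, 77, 172, 181, 184, 160, 157, 157, 156]
```

Run:
```python
from pr import *
W=[(*H(66,0,145)[:2],225,81.2)]
for al in (1.067,.95,.83,.71,.59,.47,.35,.27):
    q=H(27+78.1*np.cos(al),0,0);W.append((*q[:2].round(1),round(137.5+78.1*np.sin(al),1),81.2))
plan(W)
```

```text
(np.float64(496.9970651947465), np.float64(9.82307317547248), 225, 81.2) [6.01, 0.11, -3.99] [0.0, 0.004, 0.004]
(np.float64(496.8), np.float64(8.5), np.float64(205.9), 81.2) [1.91, 0.0, 0.13] [0.0, 0.0, 0.0]
(np.float64(498.0), np.float64(16.2), np.float64(201.0), 81.2) [0.49, 0.0, -0.78] [0.0, 0.0, 0.0]
(np.float64(499.1), np.float64(23.4), np.float64(195.1), 81.2) [0.59, -0.0, -0.73] [0.0, 0.0, 0.0]
(np.float64(500.1), np.float64(29.8), np.float64(188.4), 81.2) [0.67, 0.0, -0.65] [0.0, 0.0, 0.0]
(np.float64(501.0), np.float64(35.4), np.float64(181.0), 81.2) [0.74, 0.0, -0.57] [0.0, 0.0, 0.0]
(np.float64(501.7), np.float64(40.1), np.float64(172.9), 81.2) [0.81, -0.0, -0.48] [0.0, 0.0, 0.0]
(np.float64(502.3), np.float64(43.8), np.float64(164.3), 81.2) [0.86, 0.0, -0.37] [0.0, 0.0, 0.0]
(np.float64(502.5), np.float64(45.7), np.float64(158.3), 81.2) [0.6, -0.01, -0.19] [0.0, 0.0, 0.0]
```

step_arm(
  series=[
    [0,0.1,-4,0,0.004,0.004,0],
    [2,0.1,-4,0,0.004,0.004,0],
    [4,0.1,-4,0,0.004,0.004,0],
    [6,0.1,-4,0,0.004,0.004,0],
    [6,0.1,-4,0,0.004,0.004,0],
  ],
)

```text
clock: 19.45
tool_pos: [494.3, 9.4, 221.7]
eef_rot: [-0.458, -0.535, -0.462, 0.538]
wrist_force: [-0.5, -0.4, 0.1]
grip_width: 0.14
```

step_arm(
  series=[
    [0,0,0,0,0,0,0],
    [0,0,0,0,0,0,0],
    [0,0,0,0,0,0,0],
  ],
)

```text
clock: 19.75
tool_pos: [498.0, 10.5, 226.2]
eef_rot: [0.46, 0.538, 0.46, -0.536]
wrist_force: [-0.5, 0.3, -0.4]
grip_width: 0.002
```

Run:
```python
from pr import *
snap("wrist","w13");p,M,o=tool();print(p,o["grip_width"],o["wrist_force"]);print(M.T@(H(64.7,0,110.4)-p))
g=cv2.imread("pics/w13.png",0)
print([proj("w13",H(64.7,y,110.4)).round(0).tolist() for y in (13,-13)],proj("w13",p+8*M[:,0]))
for r in range(230,360,10):print(r,g[r-1:r+2,240:410:5].mean(0).astype(int).tolist())
```

```text
[497.96743807  10.45567519 226.17843069] 0.0020150228206513945 [ 0.61440134 -0.37341329  0.10808097]
[35.7743436  -0.92907992  2.11481542]
[[[289.0, 285.0]], [[348.0, 285.0]]] [[319.87138013 309.02568713]]
230 [107, 108, 108, 107, 86, 93, 52, 144, 29, 27, 29, 29, 118, 136, 118, 126, 136, 123, 125, 136, 119, 28, 29, 28, 28, 105, 92, 162, 145, 146, 146, 145, 146, 145]
240 [108, 92, 86, 85, 85, 91, 87, 86, 15, 24, 29, 29, 34, 114, 53, 16, 29, 29, 27, 135, 85, 34, 33, 34, 29, 154, 161, 158, 145, 146, 145, 145, 145, 145]
250 [87, 86, 86, 86, 86, 89, 93, 85, 15, 78, 79, 79, 74, 79, 44, 81, 78, 123, 33, 135, 117, 136, 136, 135, 29, 162, 163, 152, 145, 146, 146, 145, 146, 146]
260 [86, 86, 86, 86, 86, 86, 93, 89, 16, 80, 79, 79, 76, 79, 44, 83, 79, 83, 33, 78, 72, 80, 79, 79, 28, 163, 162, 148, 145, 145, 153, 163, 162, 163]
270 [85, 86, 86, 86, 87, 79, 94, 88, 14, 56, 43, 8, 9, 10, 12, 9, 8, 11, 12, 13, 12, 11, 56, 56, 27, 162, 160, 137, 162, 163, 163, 163, 145, 162]
280 [86, 86, 86, 86, 86, 85, 93, 89, 52, 56, 8, 14, 14, 15, 13, 14, 13, 13, 13, 27, 27, 27, 45, 56, 50, 163, 178, 144, 163, 16
[... 367 characters left out ...]
, 13, 14, 62, 62, 62, 12, 12, 62, 63, 74, 14, 13, 17, 15, 180, 178, 158, 162, 162, 162, 162, 163, 162]
320 [86, 86, 86, 86, 86, 86, 86, 85, 63, 19, 19, 18, 19, 63, 62, 62, 11, 12, 62, 61, 62, 38, 19, 17, 35, 128, 162, 162, 162, 163, 162, 162, 162, 162]
330 [86, 85, 86, 85, 86, 87, 93, 102, 14, 14, 14, 14, 38, 62, 62, 63, 11, 11, 62, 62, 62, 59, 14, 13, 13, 18, 159, 162, 162, 162, 162, 162, 162, 163]
340 [86, 86, 87, 95, 84, 84, 107, 78, 13, 15, 14, 14, 15, 14, 15, 86, 21, 21, 85, 23, 12, 14, 15, 14, 14, 14, 44, 91, 91, 140, 162, 162, 162, 162]
350 [27, 119, 162, 103, 109, 124, 14, 15, 13, 13, 19, 17, 13, 14, 12, 13, 21, 20, 13, 15, 14, 14, 17, 18, 14, 13, 13, 16, 131, 138, 162, 162, 162, 65]
```

step_arm(
  series=[
    [0.8,-0.05,0.1,0,0,0,0],
    [1.4,-0.05,0.1,0,0,0,0],
    [1.9,-0.05,0.1,0,0,0,0],
    [1.9,-0.05,0.1,0,0,0,0],
  ],
)

```text
clock: 20.2
tool_pos: [496.3, 9.7, 205.6]
eef_rot: [0.46, 0.537, 0.461, -0.537]
wrist_force: [-1.8, -0.1, 0.4]
grip_width: 0.0
```

step_arm(
  series=[
    [0.25,0,-0.4,0,0,0,0],
    [0.49,0,-0.78,0,0,0,0],
    [0.78,0,-1.15,0,0,0,0],
    [1.08,0,-1.51,0,0,0,0],
    [1.42,0,-1.84,0,0,0,0],
  ],
)

```text
clock: 20.7
tool_pos: [499.8, 28.6, 192.1]
eef_rot: [0.46, 0.537, 0.461, -0.536]
wrist_force: [-0.1, 0.5, 2.9]
grip_width: 0.003
```

Run:
```python
from pr import *
p,M,o=tool();print(p,o["wrist_force"],o["wrist_torque"]);q=p-O;print("head coords",q@hx,q@hy,q[2])
```

```text
[499.83691618  28.64217435 192.13846234] [-0.09691272  0.49792716  2.85201219] [ 0.07922985  0.06876158 -0.00166564]
head coords 85.03202686903722 0.07263458818703136 112.13846233828005
```

step_arm(
  series=[
    [0.33,0,-0.3,0,0,0,0],
    [0.7,0,-0.55,0,0,0,0],
    [1.07,0,-0.8,0,0,0,0],
    [1.47,0,-1.03,0,0,0,0],
    [1.88,0,-1.25,0,0,0,0],
  ],
)

```text
clock: 21.2
tool_pos: [501.6, 40.4, 173.0]
eef_rot: [0.46, 0.537, 0.46, -0.536]
wrist_force: [0.7, 0.3, 1.5]
grip_width: 0.0
```

step_arm(
  series=[
    [0.4,0,-0.18,0,0,0,0],
    [0.8,0,-0.34,0,0,0,0],
    [1.1,0,-0.42,0,0,0,0],
    [1.3,0,-0.5,0,0,0,0],
    [1.3,0,-0.5,0,0,0,0],
  ],
)

```text
clock: 21.7
tool_pos: [502.0, 45.2, 160.1]
eef_rot: [0.46, 0.537, 0.461, -0.536]
wrist_force: [-0.9, 0.5, -0.6]
grip_width: -0.001
```

Run:
```python
from pr import *
p,M,o=tool();print(p,o["wrist_force"],o["wrist_torque"]);q=p-O;print("head coords",q@hx,q@hy,q[2]);s=(q[2]-15.5-42)/78.1;print("theta",np.arcsin(s)-.051)
```

```text
[502.02183518  45.20781723 160.07708564] [-0.93025829  0.45638908 -0.55344138] [-0.03376533 -0.00816413  0.06198519]
head coords 101.73692698589437 0.4477443469276174 80.07708564363762
theta 0.2422648328010375
```

step_arm(
  series=[
    [0.15,0,-0.05,0,0,0,0],
    [0.3,0,-0.1,0,0,0,0],
    [0.45,0,-0.13,0,0,0,0],
    [0.55,0,-0.16,0,0,0,0],
    [0.55,0,-0.16,0,0,0,0],
  ],
)

```text
clock: 22.2
tool_pos: [502.4, 46.9, 154.8]
eef_rot: [0.46, 0.537, 0.461, -0.536]
wrist_force: [0.1, -0.1, -0.2]
grip_width: 0.002
```

step_arm(
  series=[
    [0.1,0,-0.02,0,0,0,0],
    [0.2,0,-0.04,0,0,0,0],
    [0.3,0,-0.06,0,0,0,0],
    [0.3,0,-0.06,0,0,0,0],
  ],
)

```text
clock: 22.6
tool_pos: [502.9, 47.6, 152.3]
eef_rot: [0.46, 0.537, 0.46, -0.536]
wrist_force: [-1.1, -0.4, 5.7]
grip_width: 0.0
```

Resistance is building at the catch. I'll continue in fine steps.

step_arm(
  series=[
    [0.07,0,-0.01,0,0,0,0],
    [0.14,0,-0.02,0,0,0,0],
    [0.2,0,-0.03,0,0,0,0],
    [0.2,0,-0.03,0,0,0,0],
  ],
)

```text
clock: 23.0
tool_pos: [503.1, 48.0, 150.6]
eef_rot: [0.46, 0.537, 0.46, -0.536]
wrist_force: [-2.4, 0.2, 7.3]
grip_width: 0.001
```

step_arm(
  series=[
    [0.1,0,-0.01,0,0,0,0],
    [0.2,0,-0.03,0,0,0,0],
    [0.3,0,-0.04,0,0,0,0],
    [0.3,0,-0.04,0,0,0,0],
  ],
)

```text
clock: 23.4
tool_pos: [503.1, 48.5, 147.2]
eef_rot: [0.46, 0.537, 0.46, -0.536]
wrist_force: [-0.8, -0.3, 4.5]
grip_width: -0.0
```

step_arm(
  series=[
    [0.1,0,-0.01,0,0,0,0],
    [0.2,0,-0.02,0,0,0,0],
    [0.3,0,-0.02,0,0,0,0],
    [0.3,0,-0.02,0,0,0,0],
  ],
)

```text
clock: 23.8
tool_pos: [502.7, 48.1, 143.6]
eef_rot: [0.46, 0.537, 0.461, -0.536]
wrist_force: [0.0, -0.2, 0.5]
grip_width: -0.0
```

step_arm(
  series=[
    [0.1,0,0,0,0,0,0],
    [0.2,0,0,0,0,0,0],
    [0.2,0,0,0,0,0,0],
  ],
)

```text
clock: 24.1
tool_pos: [502.6, 48.2, 141.7]
eef_rot: [0.46, 0.537, 0.461, -0.536]
wrist_force: [0.0, 0.4, -0.9]
grip_width: 0.001
```

step_arm(
  series=[
    [0.07,0,0,0,0,0,0],
    [0.14,0,0,0,0,0,0],
    [0.14,0,0,0,0,0,0],
  ],
)

```text
clock: 24.4
tool_pos: [502.8, 48.4, 140.7]
eef_rot: [0.46, 0.537, 0.46, -0.536]
wrist_force: [-0.4, 0.5, 1.6]
grip_width: 0.001
```

step_arm(
  series=[
    [0.05,0,0,0,0,0,0],
    [0.05,0,0,0,0,0,0],
  ],
)

```text
clock: 24.6
tool_pos: [502.9, 48.4, 140.3]
eef_rot: [0.46, 0.537, 0.46, -0.536]
wrist_force: [-1.9, 0.0, 5.2]
grip_width: -0.0
```

step_arm(
  series=[
    [0.05,0,0,0,0,0,0],
    [0.1,0,0,0,0,0,0],
    [0.1,0,0,0,0,0,0],
  ],
)

```text
clock: 24.9
tool_pos: [503.2, 48.6, 139.7]
eef_rot: [0.46, 0.537, 0.46, -0.536]
wrist_force: [-2.1, -1.0, 8.4]
grip_width: 0.002
```

step_arm(
  series=[
    [-1,0,0,0,0,0,0],
    [-4,0,0,0,0,0,0],
    [-8,0,2,0,0,0,0],
    [-12,0,4,0,0,0,0],
    [-15,0,5,0,0,0,0],
  ],
)

```text
clock: 25.4
tool_pos: [495.3, -2.6, 291.3]
eef_rot: [0.46, 0.538, 0.46, -0.536]
wrist_force: [0.0, -1.4, 0.7]
grip_width: -0.004
```

step_arm(
  series=[
    [0,0,0,0,0,0,0],
    [0,0,0,0,0,0,0],
    [0,0,0,0,0,0,0],
  ],
)

```text
clock: 25.7
tool_pos: [494.2, -1.1, 288.0]
eef_rot: [0.46, 0.537, 0.461, -0.537]
wrist_force: [-0.8, 1.0, -0.4]
grip_width: -0.0
```

Run:
```python
from pr import *
snap("wrist","w14");p,M,o=tool();print(p,o["wrist_force"],o["grip_width"]);pred("w14")
for t in (0,.1,.2):print("gripC theta",t,[proj("w14",H(27+78.1*np.cos(t+.051),y,42+78.1*np.sin(t+.051))).round(1).tolist() for y in (13,-13)])
print("plateC",[proj("w14",H(-110+sx*42.7,sy*64,-55+15)).round(0).tolist() for sx in (1,-1) for sy in (1,-1)])
g=cv2.imread("pics/w14.png",0)
print("col",[(40+3*i,int(v)) for i,v in enumerate(g[40:460:3,310:330].mean(1))])
for r in list(range(90,300,14)):print(r,g[r-1:r+2,262:392:3].mean(0).astype(int).tolist())
```

```text
[494.19249194  -0.84305479 287.85741023] [-0.15423123 -0.83669123  0.4975827 ] 0.0015255436167537907
rear [[322.9, 339.0]]
sFL [[298.5, 286.2]]
sFR [[347.4, 286.2]]
sRL [[299.3, 328.6]]
sRR [[346.5, 328.6]]
pivL [[286.1, 248.9]]
pivR [[360.0, 249.0]]
gripL [[300.3, 228.8]]
gripR [[345.7, 228.9]]
tip [[323.2, 155.2]]
supFL [[286.3, 156.8]]
supFR [[360.1, 156.9]]
camL [[296.2, 440.0]]
camR [[349.2, 440.2]]
gripC theta 0 [[[304.6, 144.5]], [[341.8, 144.6]]]
gripC theta 0.1 [[[304.1, 146.5]], [[342.3, 146.5]]]
gripC theta 0.2 [[[303.6, 149.7]], [[342.7, 149.7]]]
plateC [[[260.0, 312.0]], [[386.0, 312.0]], [[264.0, 383.0]], [[382.0, 383.0]]]
col [(40, 163), (43, 163), (46, 163), (49, 163), (52, 163), (55, 164), (58, 163), (61, 164), (64, 164), (67, 164), (70, 164), (73, 164), (76, 164), (79, 164), (82, 164), (85, 164), (88, 164), (91, 165), (94, 165), (97, 165), (100, 165), (103, 165), (106, 165), (109, 165), (112, 165), (115, 165), (118, 165), (121, 165), (124, 165), (127, 164), (130, 163), (133, 117), (136, 22), (139, 32), (142, 48), (145, 45), (148, 29), (151, 21), (154, 95), (157, 96)
[... 3511 characters left out ...]
1, 74, 75, 88, 88, 73, 65, 71, 102, 99, 98, 106, 132, 136, 104, 158, 170, 167, 160, 161, 166, 166, 166, 165, 166, 166]
258 [88, 88, 88, 89, 88, 94, 97, 98, 91, 67, 79, 80, 70, 79, 82, 82, 81, 82, 77, 74, 73, 71, 73, 80, 81, 82, 82, 82, 74, 73, 80, 99, 120, 168, 181, 185, 159, 166, 165, 166, 166, 166, 165, 166]
272 [88, 88, 88, 88, 89, 93, 98, 98, 92, 63, 63, 64, 64, 64, 63, 64, 64, 63, 63, 63, 64, 63, 62, 62, 63, 63, 62, 62, 61, 62, 61, 60, 106, 176, 186, 186, 149, 166, 166, 166, 166, 166, 165, 166]
286 [87, 88, 89, 88, 88, 89, 85, 107, 120, 71, 80, 47, 44, 45, 82, 81, 81, 81, 81, 80, 80, 80, 107, 107, 80, 86, 86, 81, 45, 44, 57, 79, 68, 187, 183, 169, 161, 166, 166, 166, 166, 166, 166, 166]
```

```bash
python3 -c "
from plant import arm
print(arm.close_job())"
```

```text
the job is handed in; nothing more can be done
None
```

The camera head is mounted on its stand and the handle is latched. I handed the job in at about 26 s, with the gripper about 140 mm clear of the handle.

**What I did**
- **Raising the handle:** I gripped the ends of the cross-grip and swung the handle up to about 1.02 rad, just short of its stop.
- **Placing the head:** I carried the head over and lowered it in steps that ended at 0.5 mm. There was no side force while the ball entered the socket. The foot met the support plate about 80 mm over the bench. I let go there, after a light press of about 16 N and up to 6 N sideways.
- **Latching:** I pressed the handle down with closed fingers. Resistance at the catch peaked at a reading of about 7 N, then dropped to nothing as the handle moved away from the fingers. A last press of 8 N met a hard stop, so it snapped home.

**Last checks, made in code on the final wrist image**
- The grip is within about 1 px of where it should be with the handle fully down. The position for 0.2 rad is about 5 px further off.
- The housing screws are within about 1 px of prediction. The tongue is centred on the support plate to about 0.5 mm.
- The head's yaw was set to 81.2°, matching the stand's measured yaw.

**What disagreed or was not checked**
- **Height:** my estimates of the support plate's height ran from 79 to 83 mm; contact settled it near 80 mm.
- **Ball position:** the top camera placed the ball 3–5 mm off from the wrist camera. I trusted the wrist camera, and the ball went in cleanly.
- **Final picture:** I had used all 12 picture views before the head was released, so I never looked at the finished mount by eye. I did not measure the camera against the plate after latching, and I did not tug the handle to prove the catch.

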